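Clear, turn over and lock a board in a rework frame

TASK

Pick every loose relay off the circuit board in the rework frame and collect them all in the yellow tilting bucket; then release the frame's lock knob, swing the board over by its red handle so that the solder side faces up, and lock the knob again. After that tip the bucket by its black handle so that all the relays slide out into the grey scrap bin, and swing the bucket back fully upright. Leave the glass lamp and the roll of tape alone.

Things in the scene. Friction and masses are not known exactly. Their poses are not given: they have to be found in the camera images.
- board (a joint): Turning of the green circuit board in its aluminium frame about its long axis. 0 = component side up (start), red handle on the robot's side; 3.14 = solder side up, handle on the far side. Grows as the handle rises, passes over the top and goes down beyond; stops at -0.06 and 3.20. Stays where it is left (friction 0.08 N m). The lock pin enters only within about 0.06 rad of 0 or 3.14.
- board_axis (a point): Middle of the board, on the turning axis, 130 mm above the bench; does not turn. y = turning axis, x away from the robot, z up. Board 250 (y) x 100 x 3 mm, mid-plane on the axis; its long rails stand 10.5 mm above both faces, its end rails 1.5 mm. Uprights at y = +156 and -168 mm, 50 mm wide in x, 152 and 146 mm tall; the knob on the -y one reaches up to 190 mm.
- board_handle (a point): Centre of the red handle: round bar 10 mm thick, 84 mm long, parallel to the turning axis and 100 mm from it in the board's plane, 37 mm clear of the frame rail (posts at its ends). Turns with the board. Pinched across, it rolls between the fingers, so it can be carried round the arc with the gripper always pointing down.
- lock_knob (a joint): Lock knob on the stand's right-hand (-y) upright, vertical axis. 0 = released, 1.4 = locked (stops at both); starts locked. Grows clockwise seen from above. It drives a pin into a notch of the board's end disc: from about 0.9 up the board is held (it only gives a little), below 0.3 it is free. Turning takes about 0.05 N m.
- lock_knob_grip (a point): On the knob's axis at the height to grip. The knob is 48 mm across with a bar grip on top; the bar lies along this point's x axis, which turns with the knob: close the fingers along its y.
- bucket (a joint): Tilt of the yellow open-topped bucket about its hinge: 0 = upright (on a stop), 2.1 = fully tipped (stop). Grows as the black handle rises on the robot's side and goes over the top to the far side. The relays slide out over the sloping far wall above about 1.7. Takes at most 0.3 N m; released part-way it may fall back.
- bucket_hinge (a point): Middle of the bucket's hinge, 105 mm above the bench, fixed. y = hinge axis, x = the pouring direction, z up. Two posts 120 mm tall carry the hinge at y = +90 and -90 mm.
- bucket_handle (a point): Centre of the bucket's black handle: a round bar 10 mm thick and 84 mm long, parallel to the hinge, 145 mm in front of (-x) and 28 mm above the hinge when upright, 36 mm clear of the bucket's wall. It moves with the bucket; pinched across it rolls between the fingers.
- bucket_floor (a point): Centre of the bucket's inner floor, axes as bucket_hinge when upright; turns with the bucket. Inside 142 mm in y; in x from -36 mm to +30 mm at the floor and +60 mm at the rim (the far wall slopes outwards), rim 70 mm above the floor.
- bin_in (a point): Centre of the inner floor of the loose grey scrap bin (0.5 kg; 190 x 200 x 55 mm in its x, y, z; walls and floor 6 mm). Belongs with its centre about 117 mm past the hinge (x of bucket_hinge) and level with its middle in y; relays land 20 to 130 mm past the hinge. Slides on the bench when pulled by a wall.
- bin_wall (a point): Top middle of the bin's -y wall (6 mm thick, 55 mm high), on the side of the rework frame.
- relay_a_c (a point): Centre (half-way up) of a relay: blue block with black base and brass blades, 60 x 28 x 32 mm (x y z), 45 g. Starts lying on the board, 58 mm from the next place, with its bottom 1.5 mm above board_axis; two to four are present.
- relay_b_c (a point): Centre (half-way up) of a relay: blue block with black base and brass blades, 60 x 28 x 32 mm (x y z), 45 g. Starts lying on the board, 58 mm from the next place, with its bottom 1.5 mm above board_axis; two to four are present.
- relay_c_c (a point): Centre (half-way up) of a relay: blue block with black base and brass blades, 60 x 28 x 32 mm (x y z), 45 g. Starts lying on the board, 58 mm from the next place, with its bottom 1.5 mm above board_axis; two to four are present.
- relay_d_c (a point): Centre (half-way up) of a relay: blue block with black base and brass blades, 60 x 28 x 32 mm (x y z), 45 g. Starts lying on the board, 58 mm from the next place, with its bottom 1.5 mm above board_axis; two to four are present.
- lamp: Glass hollow cathode lamp lying on the bench to the left, 166 mm long, 38 mm thick, origin under its middle; not to be moved.
- tape: Roll of masking tape 100 mm across, 25 mm high, origin under its centre, lying left of the scrap bin; not to be moved.

How it is judged:
On the way, in this order (a step that is already met when the one before it is completed fails the run):
1. every relay has been collected in the upright bucket and the board is still component side up (x of relay_a_c in the frame of bucket_floor between -0.045 and 0.08 m and y of relay_a_c in the frame of bucket_floor between -0.073 and 0.073 m and z of relay_a_c in the frame of bucket_floor between 0 and 0.085 m and x of relay_b_c in the frame of bucket_floor between -0.045 and 0.08 m and y of relay_b_c in the frame of bucket_floor between -0.073 and 0.073 m and z of relay_b_c in the frame of bucket_floor between 0 and 0.085 m and x of relay_c_c in the frame of bucket_floor between -0.045 and 0.08 m and y of relay_c_c in the frame of bucket_floor between -0.073 and 0.073 m and z of relay_c_c in the frame of bucket_floor between 0 and 0.085 m and x of relay_d_c in the frame of bucket_floor between -0.045 and 0.08 m and y of relay_d_c in the frame of bucket_floor between -0.073 and 0.073 m and z of relay_d_c in the frame of bucket_floor between 0 and 0.085 m and value of joint bucket below 0.15 rad and value of joint board below 0.3 rad), for 0.2 s.
2. the knob is released and the board is turned over (value of joint lock_knob below 0.5 rad and value of joint board above 2.9 rad), for 0.2 s.
3. the turned board is locked with the knob (value of joint lock_knob above 1.1 rad and value of joint board above 3.04 rad), for 0.2 s.
4. the bucket is tipped and all the relays are in the bin (value of joint bucket above 1.4 rad and x of relay_a_c in the frame of bin_in between -0.092 and 0.092 m and y of relay_a_c in the frame of bin_in between -0.097 and 0.097 m and z of relay_a_c in the frame of bin_in between -0.005 and 0.07 m and x of relay_b_c in the frame of bin_in between -0.092 and 0.092 m and y of relay_b_c in the frame of bin_in between -0.097 and 0.097 m and z of relay_b_c in the frame of bin_in between -0.005 and 0.07 m and x of relay_c_c in the frame of bin_in between -0.092 and 0.092 m and y of relay_c_c in the frame of bin_in between -0.097 and 0.097 m and z of relay_c_c in the frame of bin_in between -0.005 and 0.07 m and x of relay_d_c in the frame of bin_in between -0.092 and 0.092 m and y of relay_d_c in the frame of bin_in between -0.097 and 0.097 m and z of relay_d_c in the frame of bin_in between -0.005 and 0.07 m), for 0.1 s.
At the end, for the whole second after the job is handed in: The board is solder side up (within 0.1 rad) with the knob locked (above 1.1), the bucket is upright (below 0.12 rad), and every relay lies in the scrap bin (all of step 3 and value of joint bucket below 0.12 rad and x of relay_a_c in the frame of bin_in between -0.092 and 0.092 m and y of relay_a_c in the frame of bin_in between -0.097 and 0.097 m and z of relay_a_c in the frame of bin_in between -0.005 and 0.07 m and x of relay_b_c in the frame of bin_in between -0.092 and 0.092 m and y of relay_b_c in the frame of bin_in between -0.097 and 0.097 m and z of relay_b_c in the frame of bin_in between -0.005 and 0.07 m and x of relay_c_c in the frame of bin_in between -0.092 and 0.092 m and y of relay_c_c in the frame of bin_in between -0.097 and 0.097 m and z of relay_c_c in the frame of bin_in between -0.005 and 0.07 m and x of relay_d_c in the frame of bin_in between -0.092 and 0.092 m and y of relay_d_c in the frame of bin_in between -0.097 and 0.097 m and z of relay_d_c in the frame of bin_in between -0.005 and 0.07 m); the robot touches nothing.
It fails at once if the glass lamp is moved more than 25 mm (distance of lamp from where it was at the start of the episode above 0.025 m).
It fails at once if the roll of tape is moved more than 25 mm (distance of tape from where it was at the start of the episode above 0.025 m).
Of relay_a, relay_b, relay_c, relay_d only 2 to 4 are there at a start; the rules pass over those that are not, and their reading is None.
At some moment in a run one of bin may be knocked a few centimetres aside while the robot is not near it.
Once in a run the grip may slacken for a moment while it holds something.
It also fails if it takes over 210 s, if anything falls off the work surface, if the arm or the gripper's body presses on something with over 40 N, if the wrist force passes 120 N, or if a joint passes its speed limit or range.

ROBOT

A 7-joint arm with a two-finger parallel gripper is mounted at the origin on a cart in front of the work surface, level with it; the furniture and walls round the work are solid. World frame = base frame: x ahead of the robot, y to its left, z up, the work surface at z = 0. Lengths are in m, angles in rad, forces in N, time in s.
With the tool pointing down it reaches from about 0.375 to 0.925 m from the base axis. Payload 3.1 kg.
Tool frame: the origin (TCP) lies between the finger pads; the fingertips stand 19 mm ahead of it and the grasp point (between the pads) is the TCP; z points along the fingers, y is the direction in which the jaws open and shut (so a half turn about z gives the same grasp; the last joint's range is limited). The gripper opens to 85 mm and grips with 20 to 120 N. Pads are 22 mm wide; open, the fingers measure 114 mm over their backs; the gripper's body (76 mm by 85 mm) begins 54 mm behind the grasp point. The pads swing forward as they close: fully open they stand 13 mm farther back than shut.
Start: joints at [-1.203, 0.383, 0.044, 1.598, -0.018, 1.161, -0.05], TCP at [0.292, 0.581, 0.25] pointing down, gripper open.
Joint ranges: [-2.61, 2.61], [-0.41, 2.15], [-1.48, 1.57], [0, 2.5], [-1.57, 4.71], [0.05, 1.97], [-2.85, 2.85]. Speed limits (rad/s): [2.79, 2.79, 3.14, 3.14, 3.14, 3.14, 3.14].

INTERFACE

Orientations are given as a unit quaternion [x, y, z, w].
In Python, from bench import move_ptp, movel, move_j, move_gripper, pause, inverse_kinematics, read_camera, camera_params, MotionError, sign_off, look_for, tip_of, read_time_s, read_qpos, read_joint_vel, read_effort, read_eef_pos, read_tcp_rot, read_ft_force, read_ft_torque, read_finger_gap gives the robot as it stands. Calls block until the motion is done:
- move_ptp(position, orientation): joint-space move of the TCP to a pose.
- movel(position, orientation=None, speed=0.15): straight line of the TCP; orientation=None keeps the orientation; speed is the mean speed in m/s.
- move_j(angles): joint-space move.
- move_gripper(opening, effort=None): finger opening in m; effort is the grip in N (None keeps the last); returns when the fingers have stopped.
- pause(seconds).
- inverse_kinematics(position, orientation): joint angles nearest the present ones, or None.
- read_camera(name): name is "side" or "top"; returns the picture (384x512x3 uint8, red, green, blue); there is no depth.
- camera_params(name): a dict with "K" (3x3 intrinsics, pixels), "dist_coeffs" ([k1, k2, p1, p2, k3] as OpenCV has them; the pictures are not rectified), "camera_from_world" (4x4, takes a point from world to camera coordinates). Camera axes: x right, y down, z forward; pixel columns grow to the right and rows downward; lengths in m; the calibration is good to about 2 mm. A picture is of the moment at which its call begins. camera_params takes no time and is no camera call.
A pose or a line that the arm cannot do raises MotionError and nothing moves.
- sign_off(): hands the job in, once; it reports no verdict.
Trained networks look in the newest picture that a camera, given by its name, has taken for a name from the list of things; names that differ only in an ending like _2 or _b are one class to them, and where a whole thing is asked for, a point or a joint stands for the part that bears it (a point fixed in the world has none). Each returns a list of dicts, best first, with "confidence" (0 to 1); they miss things now and then, are a little off and sometimes report something else, mostly with a low value. They report only what shows in the picture. A call takes as long as a camera call.
- look_for(camera, name): "at" ([column, row] in pixels, amid what is visible of it).
- tip_of(camera, name): "at" ([column, row] in pixels: a listed point, or the origin of a listed thing).
Readings, each from a call of its own:
- read_time_s(): time.
- read_qpos(): joint angles.
- read_joint_vel(): joint speeds.
- read_effort(): joint torques, N m.
- read_eef_pos(): TCP position.
- read_tcp_rot(): TCP orientation.
- read_ft_force(): force on the tool from outside, world axes, zero at the start.
- read_ft_torque(): the same for the moment, N m.
- read_finger_gap(): finger opening in m.
Only numpy, scipy, OpenCV 4.12 (cv2) and the standard library are available. Lean on these libraries where they do the work, as an engineer would, in place of code of your own. Each camera call takes 0.05 s, during which the arm holds its last target. There are 200 camera calls.

## Working session

There is one attempt and no reset: what is moved stays moved. The work goes in short steps, each a Python script; the robot and the scene stay as the last script left them, time stands still between calls to the robot, and variables do not carry over. Pictures are saved under pics/ and viewed, about 12 in all and at most 16, crops included, and the job is handed in when it is done.

```bash
ls; mkdir -p pics; cat > h.py <<'E'
import numpy as np, cv2
from bench import *
from scipy.spatial.transform import Rotation as R
def cam(n):
    p=camera_params(n); return np.array(p["K"]),np.array(p["dist_coeffs"]),np.array(p["camera_from_world"])
def ray(n,uv):
    K,d,T=cam(n); q=cv2.undistortPoints(np.array([[uv]],float),K,d)[0,0]
    Rm=T[:3,:3]; return -Rm.T@T[:3,3], Rm.T@np.array([q[0],q[1],1.])
def atz(n,uv,z):
    o,r=ray(n,uv); return o+r*(z-o[2])/r[2]
def proj(n,P):
    K,d,T=cam(n); return cv2.projectPoints(np.atleast_2d(np.array(P,float)),cv2.Rodrigues(T[:3,:3])[0],T[:3,3],K,d)[0][:,0]
def snap(n,f=None):
    im=read_camera(n)
    if f: cv2.imwrite('pics/'+f,cv2.cvtColor(im,cv2.COLOR_RGB2BGR))
    return im
def down(yaw): # jaws (tool y) along world direction: yaw = angle of tool x
    return (R.from_euler('z',yaw)*R.from_euler('x',np.pi)).as_quat()
E
cat > s1.py <<'E'
from h import *
print(read_tcp_rot(),read_eef_pos())
Z=dict(board_axis=.13,board_handle=.13,lock_knob_grip=.18,bucket_hinge=.105,bucket_handle=.133,bucket_floor=.05,bin_in=.006,bin_wall=.055,relay_a_c=.1475,lamp=0,tape=0)
for c in("top","side"):
    snap(c,c+'0.png')
    K,d,T=cam(c); print(c,(-T[:3,:3].T@T[:3,3]).round(3))
    for n,z in Z.items():
        for r in tip_of(c,n)[:5]:
            print(n,np.round(r["at"],1),round(r["confidence"],2),atz(c,r["at"],z).round(4))
E
python3 s1.py
```

```text
pics
[ 2.30735184e-01  9.73015686e-01 -1.30417262e-03 -2.20556056e-04] [0.29154651 0.57993584 0.24888583]
top [0.186 0.333 1.643]
board_axis [299.1 158.4] 0.72 [ 0.5492 -0.0149  0.13  ]
board_axis [214.3 213.8] 0.17 [0.5012 0.3288 0.13  ]
board_handle [311.8 183.3] 0.58 [ 0.4516 -0.0131  0.13  ]
lock_knob_grip [350.3 130.9] 0.73 [ 0.5479 -0.2055  0.18  ]
bucket_hinge [201.8 197.7] 0.66 [0.5761 0.3437 0.105 ]
bucket_handle [223.3 235. ] 0.74 [0.4231 0.332  0.133 ]
bucket_floor [213.2 215.2] 0.57 [0.5151 0.3341 0.05  ]
bucket_floor [304.6 152.1] 0.24 [ 0.5809 -0.0624  0.05  ]
bin_in [192.2 178.7] 0.95 [0.6821 0.3466 0.006 ]
bin_wall [215.5 159.3] 0.9 [0.6965 0.2408 0.055 ]
relay_a_c [294.9 154.5] 0.6 [ 0.5636 -0.0044  0.1475]
relay_a_c [170.7 221.2] 0.18 [0.5381 0.4688 0.1475]
tape [171.9 219.9] 0.75 [0.5753 0.4763 0.    ]
side [-0.052 -0.721  0.628]
board_axis [305.3 231.1] 0.75 [ 0.5561 -0.0166  0.13  ]
board_handle [271.2 242.9] 0.91 [ 0.4585 -0.0187  0.13  ]
board_handle [333.8 239.2] 0.26 [ 0.5858 -0.0806  0.13  ]
lock_knob_grip [361.7 243.5] 0.81 [ 0.5567 -0.1879  0.18  ]
bucket_hinge [233.6 189.4] 0.92 [0.572  0.3317 0.105 ]
bucket_handle [188.4 194.3] 0.6 [0.418  0.3118 0.133 ]
bucket_floor [215.6 203.5] 0.74 [0.5361 0.3786 0.05  ]
bin_in [265.4 212.3] 0.76 [0.6805 0.322  0.006 ]
bin_wall [284.8 206.5] 0.97 [0.6934 0.2412 0.055 ]
bin_wall [298.6 220.9] 0.47 [0.6697 0.1458 0.055 ]
relay_a_c [298.9 218.8] 0.74 [0.5605 0.014  0.1475]
tape [330.9 236.4] 0.62 [0.7563 0.1032 0.    ]
```

```bash
python3 - <<'E'
import cv2
for c,(x0,x1,y0,y1) in dict(top=(100,400,60,285),side=(130,430,110,335)).items():
    im=cv2.imread(f'pics/{c}0.png')[y0:y1,x0:x1]
    cv2.imwrite(f'pics/{c}0c.png',cv2.resize(im,(800,600),interpolation=cv2.INTER_CUBIC))
E
```

```text
(no output)
```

View pics/top0c.png

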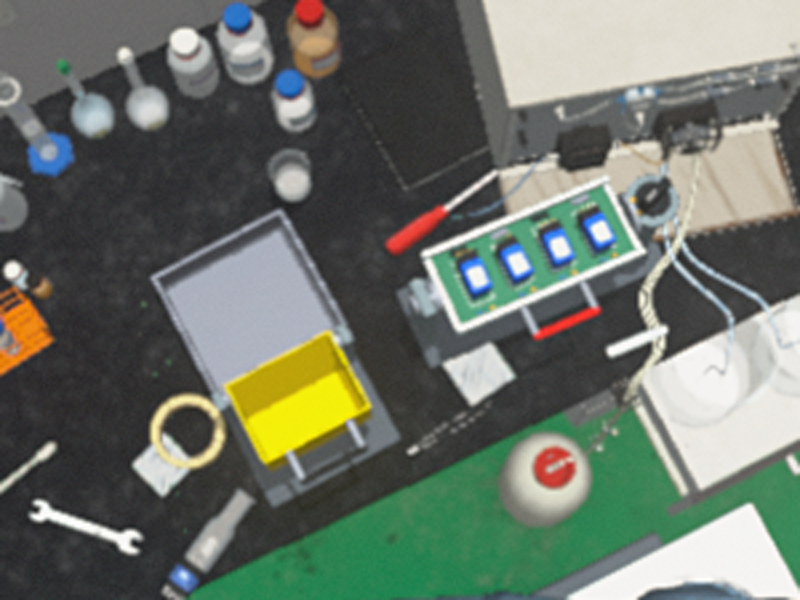

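View pics/side0c.png

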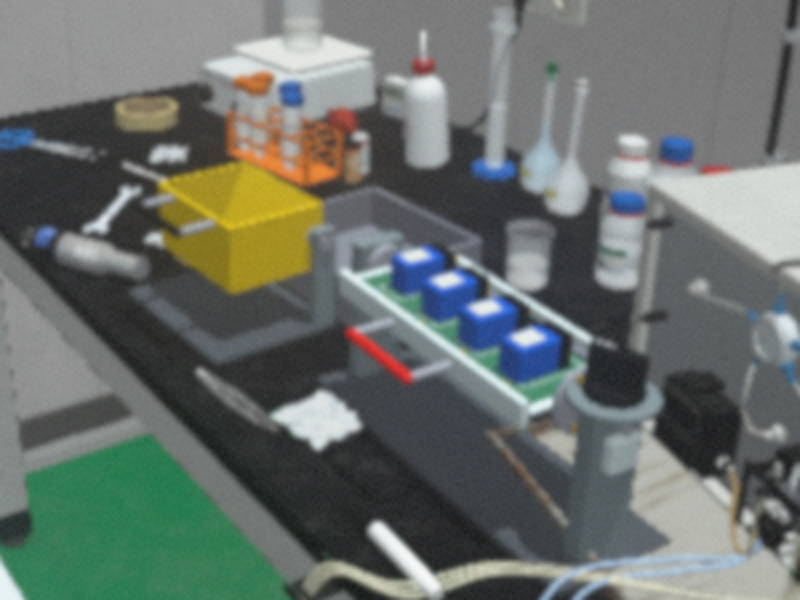

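All four relays are present: labels at crop px (478,275), (516,262), (558,246) and (600,231). The red handle is at (568,323), the knob at (652,198), and the yellow bucket sits with the bin behind it. Next I fit the poses from corners picked in the crops.

```bash
cat > s2.py <<'E'
from h import *
t=lambda p:(100+p[0]*.375,60+p[1]*.375); s=lambda p:(130+p[0]*.375,110+p[1]*.375)
def show(n,pts,z,c='top'):
    f=t if c=='top' else s
    print(c,n,[atz(c,f(p),z)[:2].round(3).tolist() for p in pts])
show('frame',[(425,255),(605,182),(645,250),(458,330)],.1405)
show('handle',[(535,335),(600,312)],.13)
show('handle',[(350,332),(408,378)],.13,'side')
show('labels',[(478,275),(516,262),(558,246),(600,231)],.1635)
show('labels',[(415,254),(445,280),(487,307),(530,337)],.1635,'side')
show('knob',[(655,193)],.18); show('knob',[(616,365)],.18,'side')
show('bhandle',[(300,475),(362,447)],.133)
show('bin',[(152,278),(283,212),(350,330)],.055)
def tri(n,a,b):
    o1,r1=ray('top',a);o2,r2=ray('side',b)
    A=np.stack([r1,-r2],1);x=np.linalg.lstsq(A,o2-o1,rcond=None)[0]
    print('tri',n,((o1+r1*x[0]+o2+r2*x[1])/2).round(4),'gap',np.linalg.norm(o1+r1*x[0]-o2-r2*x[1]).round(4))
tri('hinge',(201.8,197.7),(233.6,189.4));tri('bhandle',(223.3,235),(188.4,194.3));tri('floor',(213.2,215.2),(215.6,203.5))
tri('axis',(299.1,158.4),(305.3,231.1));tri('handle',(311.8,183.3),(271.2,242.9));tri('knob',(350.3,130.9),(361.7,243.5))
tri('bin_in',(192.2,178.7),(265.4,212.3));tri('binwall',(215.5,159.3),(284.8,206.5))
# rim: left-near corner, etc
for n,a,b in [('rim nr R',(372,408),(238,232)),('rim far R',(335,335),(322,200)),('rim far L',(225,385),(240,165)),('rim near L',(265,463),(160,183))]: tri(n,t(a),s(b))
print(read_qpos())
E
python3 s2.py
```

```text
top frame [[0.615, 0.105], [0.602, -0.151], [0.497, -0.153], [0.508, 0.112]]
top handle [[0.461, 0.025], [0.451, -0.064]]
side handle [[0.461, 0.025], [0.458, -0.063]]
top labels [[0.556, 0.06], [0.55, 0.01], [0.545, -0.048], [0.54, -0.106]]
side labels [[0.558, 0.064], [0.548, 0.007], [0.546, -0.051], [0.542, -0.109]]
top knob [[0.55, -0.188]]
side knob [[0.546, -0.197]]
top bhandle [[0.429, 0.368], [0.427, 0.284]]
top bin [[0.773, 0.439], [0.78, 0.24], [0.589, 0.229]]
tri hinge [0.5782 0.3435 0.0991] gap 0.0014
tri bhandle [0.4257 0.3315 0.1235] gap 0.0024
tri floor [0.5111 0.3337 0.0736] gap 0.0019
tri axis [ 0.552  -0.0167  0.1302] gap 0.0065
tri handle [ 0.4557 -0.0156  0.1281] gap 0.0085
tri knob [ 0.5441 -0.2006  0.1906] gap 0.0029
tri bin_in [ 0.6906  0.3445 -0.0074] gap 0.0097
tri binwall [0.6952 0.2415 0.0549] gap 0.0028
tri rim nr R [0.4718 0.2496 0.1341] gap 0.0124
tri rim far R [0.5737 0.2518 0.1451] gap 0.0109
tri rim far L [0.5712 0.4062 0.1364] gap 0.0036
tri rim near L [0.4632 0.4    0.1385] gap 0.0052
[-1.2027852   0.38288825  0.04391455  1.59789256 -0.01790039  1.16118996
 -0.04990981]
```

```bash
cat > s3.py <<'E'
from h import *
q0=read_qpos()
yb,yk=-.06,.05
for y in (yb,yb+np.pi,yb-np.pi):
    for p in ((.557,.062,.26),(.541,-.1075,.156),(.515,.33,.2),(.45,-.017,.13),(.66,-.017,.13),(.55,-.19,.18),(.42,.33,.13),(.72,.33,.15)):
        q=inverse_kinematics(p,down(y)); print(round(y,2),p,None if q is None else np.round(q,2))
E
python3 s3.py
```

```text
-0.06 (0.557, 0.062, 0.26) [-0.81  0.24  0.72  1.83 -0.18  1.13 -1.65]
-0.06 (0.541, -0.1075, 0.156) [-0.67  0.46  0.98  1.95 -0.47  0.97 -1.1 ]
-0.06 (0.515, 0.33, 0.2) [-1.12  0.41  0.6   1.76 -0.26  1.05 -2.05]
-0.06 (0.45, -0.017, 0.13) [-0.78  0.21  0.79  2.2  -0.2   0.81 -1.48]
-0.06 (0.66, -0.017, 0.13) [-0.54  0.62  0.69  1.69 -0.45  1.   -1.33]
-0.06 (0.55, -0.19, 0.18) [-0.54  0.51  1.02  1.86 -0.5   1.05 -0.94]
-0.06 (0.42, 0.33, 0.13) [-1.23  0.35  0.56  2.   -0.24  0.86 -2.16]
-0.06 (0.72, 0.33, 0.15) [-0.85  0.82  0.62  1.29 -0.48  1.19 -1.83]
3.08 (0.557, 0.062, 0.26) [-0.55  0.21  0.42  1.82 -0.1   1.13  1.41]
3.08 (0.541, -0.1075, 0.156) [-0.47  0.37  0.7   1.95 -0.29  0.93  1.89]
3.08 (0.515, 0.33, 0.2) [-0.73  0.36  0.12  1.75 -0.05  1.04  0.91]
3.08 (0.45, -0.017, 0.13) [-0.57  0.18  0.56  2.19 -0.13  0.8   1.58]
3.08 (0.66, -0.017, 0.13) [-0.33  0.55  0.39  1.68 -0.24  0.96  1.66]
3.08 (0.55, -0.19, 0.18) [-0.42  0.43  0.84  1.86 -0.38  1.01  2.09]
3.08 (0.42, 0.33, 0.13) [-0.82  0.31  0.08  1.98 -0.03  0.85  0.8 ]
3.08 (0.72, 0.33, 0.15) [-0.57  0.74  0.15  1.27 -0.11  1.14  1.09]
-3.2 (0.557, 0.062, 0.26) [-0.55  0.21  0.42  1.82 -0.1   1.13  1.41]
-3.2 (0.541, -0.1075, 0.156) [-0.47  0.37  0.7   1.95 -0.29  0.93  1.89]
-3.2 (0.515, 0.33, 0.2) [-0.73  0.36  0.12  1.75 -0.05  1.04  0.91]
-3.2 (0.45, -0.017, 0.13) [-0.57  0.18  0.56  2.19 -0.13  0.8   1.58]
-3.2 (0.66, -0.017, 0.13) [-0.33  0.55  0.39  1.68 -0.24  0.96  1.66]
-3.2 (0.55, -0.19, 0.18) [-0.42  0.43  0.84  1.86 -0.38  1.01  2.09]
-3.2 (0.42, 0.33, 0.13) [-0.82  0.31  0.08  1.98 -0.03  0.85  0.8 ]
-3.2 (0.72, 0.33, 0.15) [-0.57  0.74  0.15  1.27 -0.11  1.14  1.09]
```

```bash
cat >> h.py <<'E'
PI=np.pi
QB=down(-.06+PI); QK=down(.05+PI)
FL=np.array([.513,.330]); 
def bk(x,y,yaw=.05): return FL+np.array([x*np.cos(yaw)-y*np.sin(yaw),x*np.sin(yaw)+y*np.cos(yaw)])
def relay(p,slot,zrel):
    move_gripper(.046,40)
    move_ptp([*p,.23],QB); movel([*p,.157],speed=.1)
    move_gripper(0,50); g=read_finger_gap(); print('gap',g,'F',read_ft_force().round(1) if hasattr(read_ft_force(),'round') else read_ft_force())
    if g<.02: raise SystemExit('missed')
    movel([*p,.27],speed=.2); 
    s=bk(*slot); 
    move_ptp([*s,.25],QK); print('gap carry',read_finger_gap())
    movel([*s,zrel],speed=.15); print('gap low',read_finger_gap(),'F',np.round(read_ft_force(),1))
    move_gripper(.037); movel([*s,.25],speed=.25); print('t',read_time_s())
E
python3 - <<'E'
from h import *
move_gripper(.046,40)
move_ptp([.5,.35,.3],QK)
relay((.557,.062),(.0,.034),.112)
snap('side','side1.png');snap('top','top1.png')
E
python3 - <<'E'
import cv2
im=cv2.imread('pics/side1.png')[110:335,130:430]
cv2.imwrite('pics/side1c.png',cv2.resize(im,(800,600),interpolation=cv2.INTER_CUBIC))
E
```

```text
gap 0.027392352491008003 F [0.7 0.5 4. ]
gap carry 0.027384723806357533
gap low 0.027037359848372987 F [-12.3  -7.5  21.8]
t 9.3333
```

View pics/side1c.png

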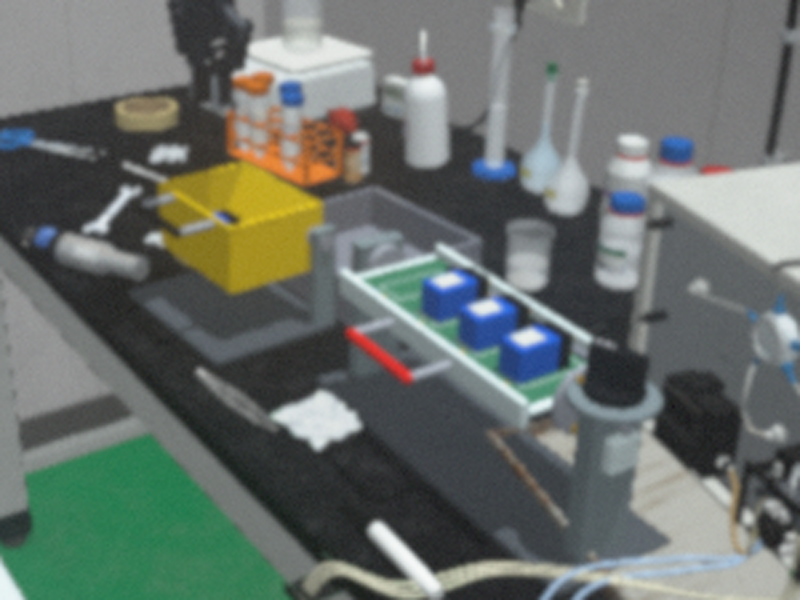

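The side view shows the blue relay peeking over the bucket's near rim at crop (225,215), so it's propped. The contact force was −12 N in x. Checking from the top.

```bash
python3 - <<'E'
from h import *
print(read_eef_pos(),proj('side',[read_eef_pos()]),proj('top',[read_eef_pos()]))
move_ptp([.45,.1,.33],QK)
im=snap('top','top2.png')[120:270,130:330]
cv2.imwrite('pics/top2c.png',cv2.resize(cv2.cvtColor(im,cv2.COLOR_RGB2BGR),(800,600),interpolation=cv2.INTER_CUBIC))
print([(r['at'],r['confidence'],atz('top',r['at'],.1).round(3)) for r in tip_of('top','relay_a_c')])
E
```

```text
[0.50986843 0.3627259  0.24674334] [[208.193428   143.63441128]] [[199.96538548 209.05132923]]
[]
```

View pics/top2c.png

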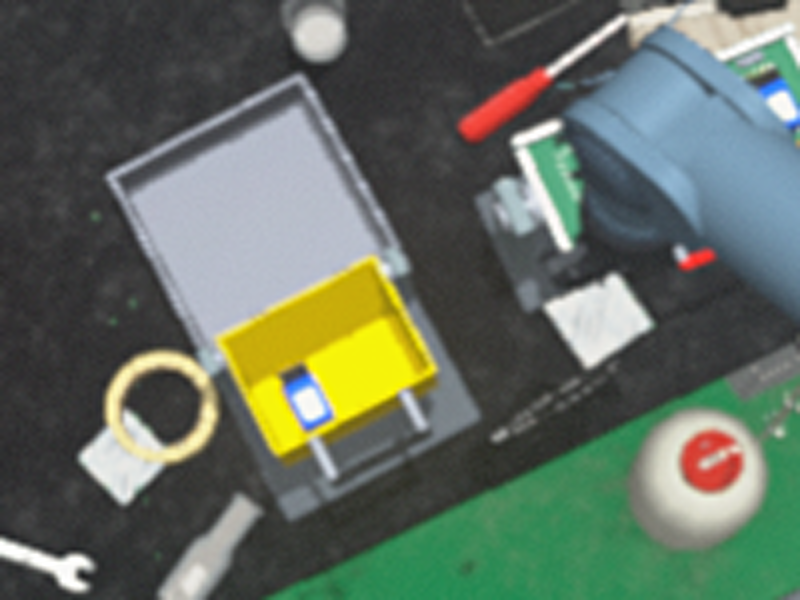

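```bash
python3 - <<'E'
from h import *
lab=(208,220.5); nearend=(130+325/4,120+430/4); blk=(130+295/4,120+368/4)
for z in (.08,.1,.12,.14): print(z,[atz('top',p,z).round(3)[:2] for p in (lab,nearend,blk)], atz('side',(214.4,190.6),z).round(3))
for p in [(220,342),(375,260),(437,375),(285,462)]: print('rim',atz('top',(130+p[0]/4,120+p[1]/4),.138).round(3))
for p in [(250,385),(385,320),(430,372),(280,445)]: print('floor',atz('top',(130+p[0]/4,120+p[1]/4),.068).round(3))
E
```

```text
0.08 [array([0.5  , 0.358]), array([0.473, 0.358]), array([0.533, 0.359])] [0.548 0.405 0.08 ]
0.1 [array([0.496, 0.358]), array([0.469, 0.358]), array([0.529, 0.358])] [0.526 0.364 0.1  ]
0.12 [array([0.492, 0.357]), array([0.466, 0.357]), array([0.524, 0.358])] [0.504 0.323 0.12 ]
0.14 [array([0.488, 0.357]), array([0.462, 0.357]), array([0.52 , 0.358])] [0.482 0.282 0.14 ]
rim [0.568 0.405 0.138]
rim [0.575 0.259 0.138]
rim [0.463 0.254 0.138]
rim [0.453 0.398 0.138]
floor [0.54  0.4   0.068]
floor [0.54  0.27  0.068]
floor [0.481 0.255 0.068]
floor [0.48  0.399 0.068]
```

The relay lies flat in the bucket, spanning x 0.469–0.529 at y 0.358. I'll shift the slots 9 mm nearer and go on with relays 2 and 3.

```bash
sed -i 's/FL=np.array.*/FL=np.array([.505,.328])/' h.py; python3 - <<'E'
from h import *
relay((.549,.0085),(-.002,-.036),.112)
relay((.5455,-.0495),(0,-.002),.146)
move_ptp([.45,.1,.33],QK)
im=snap('top','top3.png')[120:270,130:330]
cv2.imwrite('pics/top3c.png',cv2.resize(cv2.cvtColor(im,cv2.COLOR_RGB2BGR),(800,600),interpolation=cv2.INTER_CUBIC))
E
```

```text
gap 0.027254690356422393 F [-0.   0.4  3.1]
gap carry 0.027088267872864925
gap low 0.026750734557526933 F [-3.9 -0.  15.5]
t 16.6167
gap 0.027295026883404783 F [-0.9 -0.   2.6]
gap carry 0.02744063971339252
gap low 0.026895490895938495 F [-0.1 -0.2 -0.8]
t 23.1417
```

View pics/top3c.png

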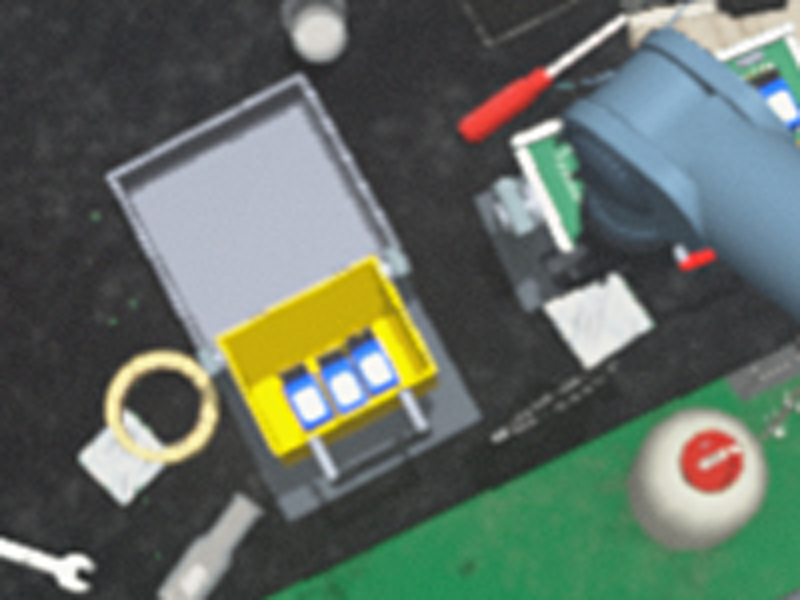

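Three relays lie neatly side by side, at crop (310,403), (345,385) and (375,362). Now the fourth goes on top, and then a close view of the knob.

```bash
python3 - <<'E'
from h import *
relay((.541,-.1075),(0,0),.142)
move_ptp([.42,.33,.35],QK)
t=snap('top','top4.png'); s=snap('side','side4.png')
r=lambda im:cv2.resize(cv2.cvtColor(im,cv2.COLOR_RGB2BGR),(400,300),interpolation=cv2.INTER_CUBIC)
a=np.vstack([np.hstack([r(t[105:165,310:390]),r(s[205:265,320:400])]),np.hstack([r(t[165:255,160:280]),r(s[140:260,150:310])])])
cv2.imwrite('pics/c4.png',a)
print([(np.round(x['at'],1),round(x['confidence'],2)) for x in look_for('side','lock_knob')])
E
```

```text
gap 0.027119560575091014 F [-0.7  0.   4.1]
gap carry 0.027242792064933886
gap low 0.027218101698461266 F [-0.2 -0.3 -0.4]
t 30.6
[(array([358.7, 250.3]), 0.64)]
```

View pics/c4.png

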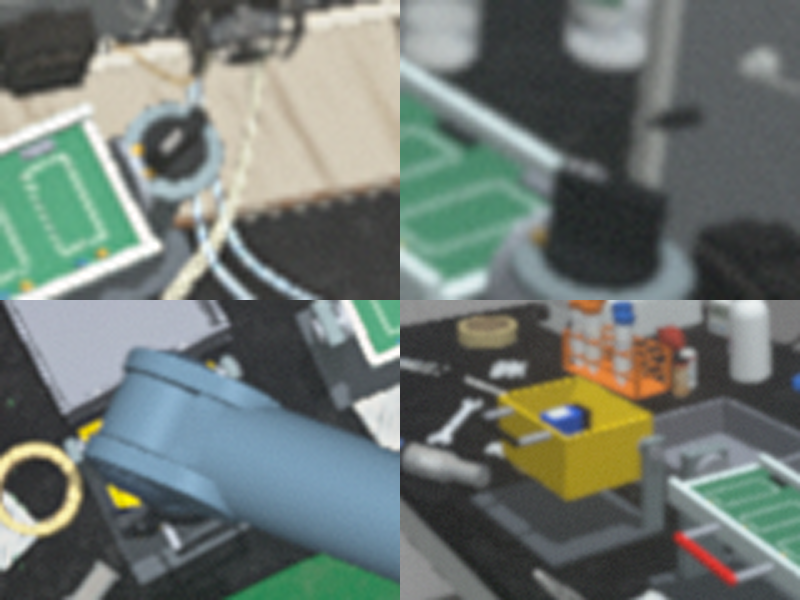

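The bar of the knob shows in the top-left panel from (150,165) to (205,115), centre (178,142). The board is empty and the relays are in the bucket.

```bash
python3 - <<'E'
from h import *
f=lambda p:(310+p[0]/5,105+p[1]/5)
a,b,c=[atz('top',f(p),.188)[:2] for p in ((150,165),(205,115),(178,142))]
print(a,b,c,np.arctan2(*(b-a)[::-1]))
# disc ring centre (outer ring at z~.146)
print('ring',atz('top',f((170,149)),.146)[:2])
im=cv2.imread('pics/top4.png')[105:165,310:390].astype(int)
m=(im.max(2)<55); ys,xs=np.nonzero(m[18:38,26:44]); print(len(xs),atz('top',(310+26+xs.mean(),105+18+ys.mean()),.175)[:2])
# board geometry from top: red handle PCA
im=cv2.imread('pics/top4.png').astype(int)
m=(im[...,2]>130)&(im[...,1]<80)&(im[...,0]<80); m[:170]=0;m[205:]=0;m[:,:295]=0;m[:,335:]=0
ys,xs=np.nonzero(m);P=np.array([atz('top',(x,y),.13)[:2] for x,y in zip(xs,ys)]);u=np.linalg.svd(P-P.mean(0))[2][0];print('handle',P.mean(0),u,len(xs))
im=cv2.imread('pics/side4.png').astype(int)
m=(im[...,2]>120)&(im[...,1]<80)&(im[...,0]<80); m[:225]=0;m[265:]=0;m[:,:250]=0;m[:,300:]=0
ys,xs=np.nonzero(m);P=np.array([atz('side',(x,y),.13)[:2] for x,y in zip(xs,ys)]);u=np.linalg.svd(P-P.mean(0))[2][0];print('handle side',P.mean(0),u,len(xs))
for yaw in (0,1.4,-1.4,.7,-.7,2.5,-2.5,PI):
    q=inverse_kinematics([.548,-.192,.18],down(yaw)); print(yaw,None if q is None else np.round(q,2))
E
```

```text
[ 0.53885084 -0.15866506] [ 0.55407878 -0.20979465] [ 0.54503137 -0.18373869] -1.2813311300483827
ring [ 0.55329984 -0.1911137 ]
14 [ 0.54454847 -0.17615138]
handle [ 0.45908593 -0.01840766] [0.03528605 0.99937725] 94
handle side [ 0.45935966 -0.02038958] [-0.04478968 -0.99899644] 138
0 [-0.7   0.8   1.38  1.87 -0.85  1.22 -0.61]
1.4 [-0.49  0.47  0.94  1.87 -0.44  1.03  0.47]
-1.4 [-0.7   0.8   1.38  1.87 -0.85  1.22 -2.01]
0.7 [-0.53  0.51  1.01  1.87 -0.5   1.05 -0.19]
-0.7 [-0.7   0.8   1.38  1.87 -0.85  1.22 -1.31]
2.5 [-0.49  0.47  0.95  1.87 -0.45  1.03  1.57]
-2.5 [ 0.23  0.33  0.04  1.83 -0.02  0.98  2.49]
3.141592653589793 [-0.49  0.48  0.96  1.87 -0.45  1.03  2.22]
```

```bash
cat >> h.py <<'E'
KN=np.array([.552,-.191])
E
python3 - <<'E'
from h import *
y0=1.72
move_gripper(.05,40)
move_ptp([.45,.1,.35],QK)
move_ptp([*KN,.26],down(y0)); 
movel([*KN,.20],speed=.1); print(np.round(read_ft_force(),1))
movel([*KN,.184],speed=.04); print('at',np.round(read_ft_force(),1),read_eef_pos())
move_gripper(0,30); print('gap',read_finger_gap(),np.round(read_ft_force(),1),np.round(read_ft_torque(),2))
E
```

```text
[ 0.1  0.8 -0. ]
at [-0.2  0.1 -0.4] [ 0.5518557  -0.19101949  0.1837799 ]
gap 0.013493970302494355 [-4.   0.9  3.8] [0.11 0.87 0.06]
```

```bash
python3 - <<'E'
from h import *
for y in np.linspace(1.72,3.14,9)[1:]:
    movel([*KN,.184],down(y)); print(round(y,2),'gap',round(read_finger_gap(),4),np.round(read_ft_force(),1),np.round(read_ft_torque(),2))
print(read_tcp_rot(),read_time_s())
E
```

```text
1.9 gap 0.0131 [-5.2  0.3  5.9] [0.14 1.26 0.08]
2.08 gap 0.0134 [-5.9  0.6  5.9] [0.08 1.3  0.04]
2.25 gap 0.0137 [-6.3  1.3  6.2] [0.09 1.37 0.09]
2.43 gap 0.0132 [-5.5  0.3  6. ] [0.05 1.36 0.09]
2.61 gap 0.0133 [-6.  0.  6.] [-0.08  1.45  0.12]
2.78 gap 0.0137 [-5.7  0.1  6.4] [-0.05  1.4   0.07]
2.96 gap 0.0134 [-6.  -0.7  5.8] [-0.11  1.42  0.07]
3.14 gap 0.0129 [-5.6  0.3  5.4] [-0.06  1.36 -0.97]
[ 5.76490915e-03  9.99982363e-01  8.48739337e-04 -1.14856732e-03] 38.075
```

```bash
cat >> h.py <<'E'
C=np.array([.559,-.0235]); YB=-.04
def bh(t): return np.array([C[0]-.1*np.cos(t)*np.cos(YB),C[1]-.1*np.cos(t)*np.sin(YB),.13+.1*np.sin(t)])
QH=down(YB+PI/2)
E
python3 - <<'E'
from h import *
move_gripper(.045); movel([*KN,.28],speed=.15)
for q in (down(YB+PI/2),down(YB-PI/2)):
    print([None if (k:=inverse_kinematics(bh(t),q)) is None else np.round(k,2).tolist() for t in (0,1.57,3.14)])
move_gripper(.04,40)
p=bh(0)
move_ptp([p[0],p[1],.26],QH); movel([p[0],p[1],.16],speed=.12); movel(p,speed=.05); print(np.round(read_ft_force(),1))
move_gripper(0,40); print('gap',read_finger_gap(),np.round(read_ft_force(),1),read_time_s())
E
```

```text
[[-0.81, 0.24, 0.84, 2.18, -0.25, 0.82, 0.15], [-0.77, 0.31, 0.88, 1.87, -0.27, 1.08, 0.17], [-0.61, 0.67, 0.82, 1.7, -0.56, 1.03, 0.36]]
[[0.7, 0.28, -0.82, 2.11, 0.27, 0.85, 2.82], [0.82, 0.42, -1.03, 1.8, 0.39, 1.15, 2.76], [0.43, 0.6, -0.61, 1.64, 0.39, 1.02, 2.8]]
[-0.1  0.6 -0.5]
gap 0.008651336484512866 [-2.8  0.1  0.8] 43.4333
```

```bash
python3 - <<'E'
from h import *
for i,t in enumerate(np.linspace(0,3.15,22)[1:]):
    movel(bh(t),QH,speed=.08)
    f=np.array(read_ft_force())
    if i%2==0 or np.linalg.norm(f)>25: print(round(t,2),'gap',round(read_finger_gap(),4),np.round(f,1),np.round(np.array(read_eef_pos())-bh(t),4))
    if np.linalg.norm(f)>50 or read_finger_gap()<.006: print('STOP',t);break
print(read_time_s())
E
```

```text
0.15 gap 0.0085 [-5.3  0.2  0.8] [-0.0015  0.0001 -0.0001]
0.45 gap 0.0084 [-8.5  0.5  3.6] [-0.0025  0.0001  0.0001]
0.75 gap 0.0081 [-15.3   2.1  12.8] [-0.0043  0.0002  0.0005]
0.9 gap 0.0087 [-18.8   1.3  19.3] [-0.005   0.0002  0.0013]
1.05 gap 0.0084 [-15.9   1.1  22.8] [-0.0015  0.0001  0.0036]
1.35 gap 0.0085 [-2.5  0.3  8.3] [ 0.0037 -0.0002  0.0037]
1.65 gap 0.0081 [0.3 0.6 5. ] [ 0.0036 -0.0001  0.0026]
1.95 gap 0.0085 [1.4 0.2 3.4] [ 0.0015 -0.0001  0.0005]
2.25 gap 0.0083 [ 0.5 -0.3  1.7] [-0.0002  0.     -0.0004]
2.55 gap 0.0084 [-1.1  0.7 -1.8] [-0.0005  0.     -0.001 ]
2.85 gap 0.0085 [-4.4 -0.   0.1] [-0.001   0.0001 -0.0004]
3.15 gap 0.0082 [-6.2  0.6  0.3] [-0.0013  0.      0.0001]
50.4333
```

```bash
python3 - <<'E'
from h import *
pause(.3); move_gripper(.036); p=bh(PI); movel([p[0],p[1],.27],speed=.15)
y1=3.11
move_gripper(.045,40)
move_ptp([*KN,.27],down(y1)); movel([*KN,.184],speed=.08); move_gripper(0,30); print('gap',read_finger_gap(),np.round(read_ft_force(),1),np.round(read_ft_torque(),2))
for y in np.linspace(3.11,1.68,10)[1:]:
    movel([*KN,.184],down(y)); T=np.array(read_ft_torque()); print(round(y,2),'gap',round(read_finger_gap(),4),np.round(read_ft_force(),1),np.round(T,2))
    if abs(T[2])>1.2: print('STOP');break
q=read_tcp_rot(); print('yaw',2*np.arctan2(q[1],q[0]),read_time_s())
E
```

```text
gap 0.013338440181468833 [-0.4 -2.1  1.9] [-0.31  0.07 -0.2 ]
2.95 gap 0.0135 [ 0.3 -3.5  4.4] [-0.62  0.07  0.02]
2.79 gap 0.0131 [ 0.9 -3.9  4.1] [-0.89  0.11 -0.06]
2.63 gap 0.0136 [-0.7 -5.8  4.6] [-1.09  0.15 -0.02]
2.47 gap 0.0136 [-1.6 -5.9  5.1] [-1.17  0.15 -0.01]
2.32 gap 0.0135 [-1.7 -5.7  4.7] [-1.2   0.25 -0.03]
2.16 gap 0.013 [-1.3 -6.1  5.1] [-1.21  0.26 -0.04]
2.0 gap 0.0136 [-1.8 -5.7  5.7] [-1.3   0.4  -0.03]
1.84 gap 0.0137 [-2.6 -6.2  7.1] [-1.25  0.48 -0.01]
1.68 gap 0.0133 [-2.6 -6.7  6.9] [-1.39  0.57  0.52]
yaw 1.684983858277334 58.3667
```

The knob is back at its locked stop and the pin went in freely. I release it, then check the board, bin and bucket.

```bash
python3 - <<'E'
from h import *
move_gripper(.045); movel([*KN,.28],speed=.15); move_ptp([.42,-.1,.38],QB)
for c in('top','side'):
    im=snap(c,c+'5.png')
    for n,z in (('bin_in',.006),('bin_wall',.055),('bucket_hinge',.105),('bucket_handle',.133),('board_handle',.13)):
        print(c,n,[(np.round(r['at'],1).tolist(),round(r['confidence'],2),atz(c,r['at'],z).round(3)[:2].tolist()) for r in tip_of(c,n)[:2]])
t=cv2.imread('pics/top5.png');s=cv2.imread('pics/side5.png')
r=lambda im:cv2.resize(im,(400,300),interpolation=cv2.INTER_CUBIC)
cv2.imwrite('pics/c5.png',np.vstack([np.hstack([r(t[120:270,130:330]),r(t[90:180,270:390])]),np.hstack([r(s[140:260,150:310]),r(s[180:300,250:410])])]))
E
```

```text
top bin_in [([192.6, 167.0], 0.78, [0.722, 0.327]), ([181.3, 266.0], 0.26, [0.408, 0.512])]
top bin_wall [([215.7, 146.7], 0.65, [0.74, 0.22])]
top bucket_hinge [([205.7, 195.8], 0.75, [0.576, 0.329])]
top bucket_handle [([221.1, 235.0], 0.94, [0.426, 0.339])]
top board_handle [([286.3, 132.1], 0.67, [0.654, -0.019])]
side bin_in [([273.9, 208.5], 0.84, [0.719, 0.33])]
side bin_wall [([294.0, 205.0], 0.74, [0.723, 0.235])]
side bucket_hinge [([234.6, 190.5], 0.64, [0.57, 0.323])]
side bucket_handle [([188.4, 192.2], 0.69, [0.424, 0.325])]
side board_handle [([338.7, 222.6], 0.66, [0.651, -0.027])]
```

View pics/c5.png

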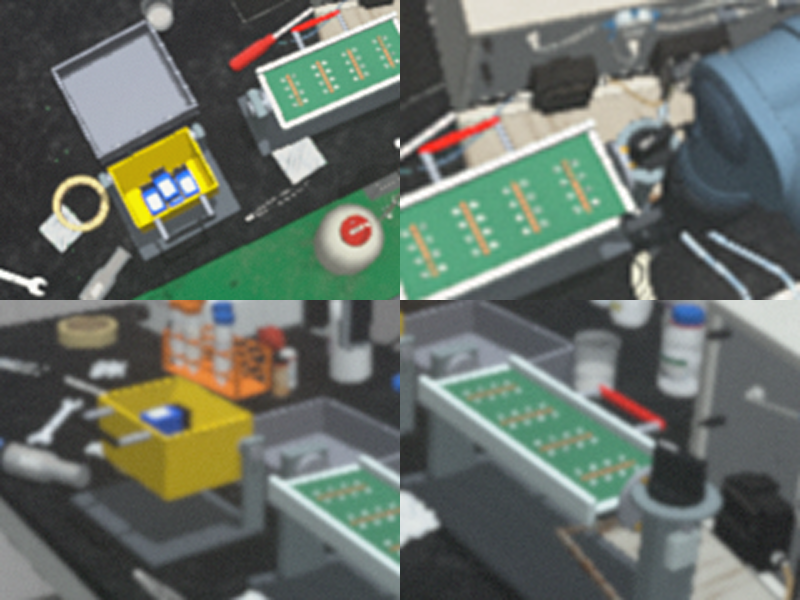

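The board is solder side up, with the red handle on the far side. The bin has been knocked about 4 cm away from the bucket (panel corners (53,70), (153,23), (197,103)). I'll measure it and pull it back by its −y wall.

```bash
python3 - <<'E'
from h import *
f=lambda p:(130+p[0]/2,120+p[1]/2)
cs=[atz('top',f(p),.055)[:2].round(3) for p in ((53,70),(153,23),(197,103))]; print(cs,(cs[0]+cs[2])/2)
print('screwdriver',[atz('top',f(p),.015)[:2].round(3) for p in ((232,65),(270,40),(315,12))])
print('tape',atz('top',f((80,205)),.025)[:2])
a,b=cs[1],cs[2]; m=(a+b)/2; yaw=np.arctan2(*(a-b)[::-1]); print('wall mid',m,'yaw',yaw)
for y in (yaw+PI,):
  for p in ((*m,.045),(*(m-[.05,0]),.045)):
    print(inverse_kinematics(p,down(y)))
print(look_for('top','bucket')[:1],read_time_s())
E
```

```text
[array([0.806, 0.427]), array([0.808, 0.226]), array([0.634, 0.218])] [0.72   0.3225]
screwdriver [array([0.684, 0.126]), array([0.697, 0.04 ]), array([ 0.71 , -0.061])]
tape [0.56369638 0.48407367]
wall mid [0.721 0.222] yaw 0.04594465580811974
[-0.68800726  0.84311199  0.51526753  1.44687948 -0.4612474   0.9733055
  1.56160163]
[-0.72105027  0.75925329  0.48768327  1.58616431 -0.4233159   0.90306756
  1.53503889]
[{'at': [214.8, 206.1], 'confidence': 0.9}] 61.0833
```

```bash
python3 - <<'E'
from h import *
Q=down(.03+PI); w=np.array([.718,.226])
move_gripper(.05,50)
move_ptp([*w,.2],Q); movel([*w,.08],speed=.15); movel([*w,.046],speed=.05); print(np.round(read_ft_force(),1))
move_gripper(0,50); print('gap',read_finger_gap(),np.round(read_ft_force(),1))
d=np.array([-.033,.013]); movel([*(w+d),.046],speed=.05); print(np.round(read_ft_force(),1),read_finger_gap(),read_eef_pos())
move_gripper(.035); movel([*(w+d),.2],speed=.15); move_ptp([.5,-.05,.38],QB)
t=snap('top','top6.png')
for c in('top','side'):
    if c=='side': snap('side','side6.png')
    for n,z in (('bin_in',.006),('bin_wall',.055)): print(c,n,[(round(r['confidence'],2),atz(c,r['at'],z).round(3)[:2].tolist()) for r in tip_of(c,n)[:1]])
cv2.imwrite('pics/c6.png',cv2.resize(cv2.cvtColor(t,cv2.COLOR_RGB2BGR)[120:270,130:330],(800,600),interpolation=cv2.INTER_CUBIC))
print(read_time_s())
E
```

```text
[-0.4 -0.4  0.1]
gap 0.005167989945799885 [-0.5  0.7  1.5]
[-0.8 -0.5  5.8] 0.005204662224202619 [0.68450274 0.23933977 0.0464931 ]
top bin_in [(0.55, [0.7, 0.351])]
top bin_wall [(0.81, [0.68, 0.25])]
side bin_in [(0.7, [0.692, 0.337])]
side bin_wall [(0.93, [0.694, 0.242])]
69.4667
```

View pics/c6.png

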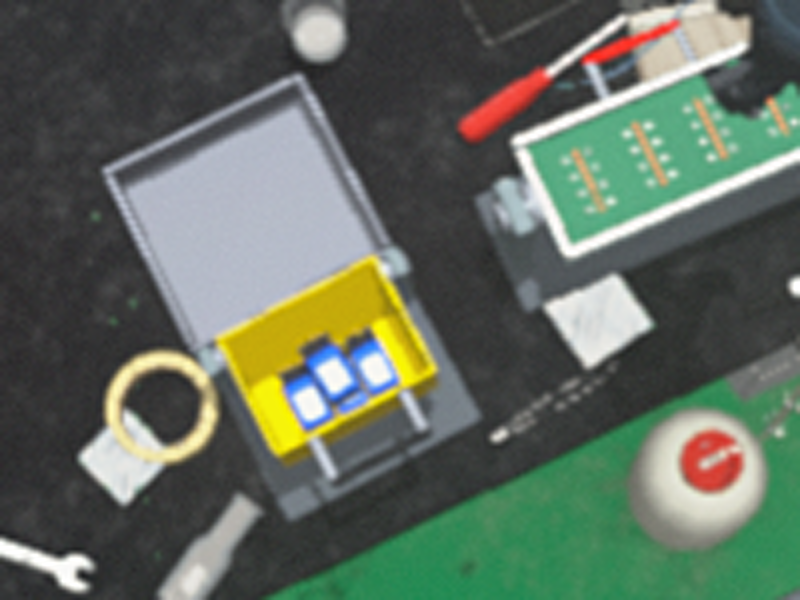

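```bash
cat >> h.py <<'E'
H=np.array([.573,.334]); YK=.04; QT=down(YK+PI/2)
def kh(t,dr=0):
    a=np.arctan2(28,145)+t; r=.1477+dr
    return np.array([H[0]-r*np.cos(a)*np.cos(YK),H[1]-r*np.cos(a)*np.sin(YK),.105+r*np.sin(a)])
def swing(ts,speed=.1):
    for i,t in enumerate(ts):
        movel(kh(t),QT,speed=speed); f=np.array(read_ft_force()); g=read_finger_gap()
        if i%3==2 or np.linalg.norm(f)>25 or g<.006: print(round(t,2),'gap',round(g,4),np.round(f,1),np.round(np.array(read_eef_pos())-kh(t),4))
        if np.linalg.norm(f)>50 or g<.006: print('STOP');return False
    return True
E
python3 - <<'E'
from h import *
print([None if (k:=inverse_kinematics(kh(t),QT)) is None else np.round(k,2).tolist() for t in (0,1,2.07)])
move_gripper(.038,50); p=kh(0)
move_ptp([p[0],p[1],.3],QT); movel([p[0],p[1],.165],speed=.15); movel(p,speed=.05); print(np.round(read_ft_force(),1))
move_gripper(0,50); print('gap',read_finger_gap(),np.round(read_ft_force(),1))
if read_finger_gap()>.006: swing(np.linspace(0,.6,7)[1:])
print(read_time_s())
E
```

```text
[[-1.2, 0.35, 0.55, 1.98, -0.24, 0.87, -0.48], [-1.17, 0.38, 0.67, 1.72, -0.26, 1.13, -0.38], [-1.05, 0.74, 0.86, 1.38, -0.56, 1.27, -0.12]]
[-0.   0.9  0.5]
gap 0.00818467322571546 [-8.4 -1.8  7.5]
0.3 gap 0.0081 [-9.1 -0.1  2.2] [-0.0059  0.     -0.0011]
0.6 gap 0.0083 [-13.3  -3.3  11.3] [-0.0068  0.0002  0.0003]
75.5583
```

```bash
sed -i 's/^H=np.array.*/H=np.array([.568,.334]); YK=.04; QT=down(YK+PI\/2)/' h.py; python3 - <<'E'
from h import *
ok=swing(np.linspace(.6,1.5,10)[1:]) and swing(np.linspace(1.5,2.08,9)[1:],.06)
pause(.8)
print(ok,read_time_s(),read_finger_gap())
s=snap('side','side7.png'); t=snap('top','top7.png')
b=lambda im:cv2.resize(cv2.cvtColor(im,cv2.COLOR_RGB2BGR),(800,600),interpolation=cv2.INTER_CUBIC)
cv2.imwrite('pics/c7.png',np.hstack([b(s[120:270,150:350])[:, :],b(t[120:270,130:330])])[::1,::1])
im=cv2.imread('pics/c7.png'); cv2.imwrite('pics/c7.png',cv2.resize(im,(800,300)))
E
```

```text
0.9 gap 0.0083 [-9.4 -1.9 11.9] [-0.0021  0.0004  0.0025]
1.2 gap 0.0081 [-2.9 -0.8  7. ] [0.0013 0.0008 0.003 ]
1.5 gap 0.0081 [0.5 1.2 5.8] [0.0016 0.001  0.0017]
1.72 gap 0.0076 [0.9 2.6 4.8] [0.0006 0.0011 0.0009]
1.94 gap 0.0083 [2.9 4.2 2.4] [ 0.0002  0.0011 -0.0002]
True 81.625 0.008417167959160409
```

View pics/c7.png

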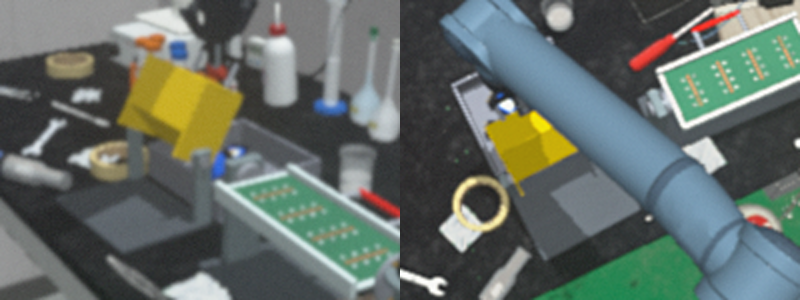

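The bucket is tipped and relays show in the bin at (235,165) in the left panel and (505,103) in the right. I'll shake briefly, then swing it back and look.

```bash
python3 - <<'E'
from h import *
for t in (1.9,2.1,1.9,2.1): movel(kh(t),QT,speed=.2)
pause(.5); print(read_finger_gap(),np.round(read_ft_force(),1))
ok=swing(np.linspace(2.1,0.,19)[1:],.12)
p=kh(0); movel(p-[0,0,.003],QT,speed=.05); print(np.round(read_ft_force(),1),read_eef_pos())
if ok:
    move_gripper(.038); movel([p[0],p[1],.3],speed=.15); move_ptp([.42,-.1,.38],QB)
s=snap('side','side8.png'); t=snap('top','top8.png')
b=lambda im:cv2.resize(cv2.cvtColor(im,cv2.COLOR_RGB2BGR),(400,300),interpolation=cv2.INTER_CUBIC)
cv2.imwrite('pics/c8.png',np.hstack([b(s[120:270,150:350]),b(t[120:270,130:330])]))
for n,z in (('relay_a_c',.03),('bucket_handle',.133),('bin_in',.006)):
    print(n,[(round(r['confidence'],2),atz('top',r['at'],z).round(3)[:2].tolist()) for r in tip_of('top',n)])
print(read_time_s())
E
```

```text
0.007857148172362079 [ 1.4  6.4 -0.2]
1.75 gap 0.0081 [-0.4  5.6 -1.6] [ 0.0002  0.0002 -0.0013]
1.4 gap 0.0079 [0.6 5.7 0.9] [ 0.0011 -0.      0.0002]
1.05 gap 0.0082 [-3.5  3.3  6.3] [-0.0004 -0.0003  0.0002]
0.7 gap 0.0082 [ 1.2  3.8 -1.8] [ 0.0005 -0.0005 -0.0006]
0.35 gap 0.0082 [ 3.4  3.5 -2.7] [ 0.001  -0.0006 -0.0005]
0.0 gap 0.0082 [ 3.9  1.7 -1.9] [ 0.0005 -0.0007 -0.0004]
[ 0.  -0.8  5.9] [0.42337344 0.32754688 0.13121468]
relay_a_c [(0.62, [0.706, 0.308])]
bucket_handle [(0.76, [0.438, 0.336])]
bin_in [(0.96, [0.704, 0.338])]
92.575
```

View pics/c8.png

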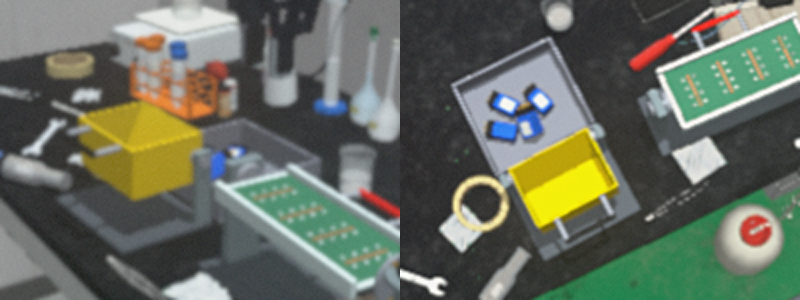

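All four relays lie in the bin (right panel, around (520,110)). The bucket is empty and upright, the board is solder side up, and the arm is clear. I'm handing the job in.

```bash
python3 -c "
from bench import *
print(read_ft_force(), read_joint_vel()); print(sign_off())"
```

```text
[0.02641496 0.01428489 0.10957795] [ 0.00250897 -0.0031663   0.00321504 -0.00114652 -0.0002509   0.00100276
  0.00241951]
the job is handed in; nothing more can be done
None
```

The whole job was carried out and handed in at about 93 s of the 210 s allowed; sign-off reports no verdict.

- **Relays:** all four went from the board into the bucket. After tipping it to about 2.1 rad and shaking it, the last pictures show all four in the bin and the bucket empty.
- **Board:** I released the knob, swung the board to about 3.14 rad by its red handle, and locked the knob again. The pin went in without resistance and the knob reached its stop. The last pictures show the solder side up.
- **Bin:** it had been knocked about 4 cm away from the bucket, so I pulled it back by its −y wall before tipping.
- **Bucket:** it was swung back and pressed onto its upright stop with about 6 N.
- **Final state:** the tape looked unmoved in the pictures and the lamp was never approached. The arm stood clear with almost no force on the tool.

**Checks that disagreed:**
- **First relay:** it touched the bucket's sloping wall on the way in (about 26 N) but settled flat.
- **Bucket hinge:** the position I first used was about 5 mm off in x. I corrected it during the swing.
- **Board and knob angles:** I judged these from the arm's motion, the torque at the stops and the pictures, not from a direct reading.

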